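Feed a slat through the guide channel onto its stop with a push stick

ROBOT

A 6-joint arm with a two-finger parallel gripper is mounted at the origin on the work surface. World frame = base frame: x ahead of the robot, y to its left, z up, the work surface at z = 0. Lengths are in m, angles in rad, forces in N, time in s.
With the tool pointing down it reaches from about 0.325 to 0.775 m from the base axis. Payload 5.5 kg.
Tool frame: the origin (TCP) lies at the very end of the fingers, on their centre line; the grasp point (between the pads) lies 19 mm behind it (r.hold_point_z is the z of the grasp point in the tool frame, in m); z points along the fingers, y is the line along which they close (so a half turn about z gives the same grasp; the last joint's range is limited). The gripper opens to 88 mm and grips with 3 to 60 N. Pads are 20 mm wide; open, the fingers measure 115 mm over their backs; the gripper's body (75 mm by 178 mm) begins 61 mm behind the grasp point.
Start: joints at [-1.261, 0.091, 1.231, -0, 1.82, -0.057], TCP at [0.215, -0.56, 0.223] pointing down, gripper open.
Joint ranges: [-2.87, 2.87], [-0.86, 2.18], [0.17, 2.46], [-1.51, 4.65], [0.06, 2.69], [-2.65, 2.65]. Speed limits (rad/s): [2.57, 2.57, 3.01, 3.14, 3.14, 3.14].

INTERFACE

Orientations are given as a unit quaternion [x, y, z, w].
In Python, from bench import sense, imaging, job, r gives the robot as it stands.
- The arm moves only by the shell command python3 -m pendant 'ROWS'. ROWS is JSON, one flat list of numbers, 7 for each row, row after row: the shift along the tool's x, y, z scaled (see below), then the turn, a rotation vector about the tool's x, y, z scaled (see below), then the gripper command: -1 is fully open, 1 is shut, values between are in proportion. A call has 1 to 20 rows; each row shifts and turns the commanded pose from where the row before left it, along the tool's axes as they then stand; what a row does not reach is not made up. The controller multiplies each number of a shift by 0.04 m and each number of a turn by 0.1 rad. A row lasts 1/12 s, in which the tool goes at most 41.7 mm and 7.16 degrees, less where a joint would pass 70% of its speed; a pose out of reach is approached as far as the arm can. A call with a number of a shift or a turn outside -1 to 1 is refused whole. A call with a gripper value outside its range is refused whole. The fingers move at their own pace and stop on an object; the grip force is fixed at half the most. Time passes only in rows, so rows that do not move let the fingers close. It gives the time, the measured TCP pose, the force, the opening and the grip force at its end, in the units of the state.
- sense(): the state, without advancing time (a new reading comes with each control period).
- imaging.read_camera(name): name is "scene" or "top" or "wrist"; returns (picture, depth): 480x640x3 uint8, red, green, blue; 480x640 float32, m along the optical axis (not along the pixel's ray), 0 where there is no reading.
- imaging.get_calibration(name): a dict with "K" (3x3 intrinsics, pixels), "R" (3x3) and "t" (3): a world point X has camera coordinates R X + t. Camera axes: x right, y down, z forward; pixel columns grow to the right and rows downward; lengths in m; the calibration is good to about 2 mm. A picture is of the moment at which its call begins: read the wrist's pose just before it. get_calibration takes no time and is no camera call; for the wrist camera it gives the pose at the moment of the call.
- job.close_job(): hands the job in; it is judged then, once.
The state is a dict: "clock": time; "qpos": joint angles; "dq": joint speeds; "joint_torque": joint torques, N m; "ee_pos": TCP position; "ee_rot": TCP orientation; "contact_force": force on the tool from outside, world axes, zero at the start; "torque": the same for the moment, N m; "grip_width": finger opening in m; "grip_force": force on a finger pad.
Only numpy, scipy, OpenCV 4.12 (cv2) and the standard library are available. Lean on these libraries where they do the work, as an engineer would, in place of code of your own. Each camera call takes 0.05 s, during which the arm holds its last target. There are 200 camera calls.

TASK

Take the push stick by its handle and with its blade feed the slat lying in the jig's trough along the narrow channel, under the sprung hold-down, until it meets the bolt of the stop; press it home there for a moment, firmly enough to seat it but gently enough not to shift the clamped stop. Push with the stick only, never with the fingers. Then draw the stick out, leave the slat seated, and lay the stick flat on the bench clear of the jig, disturbing nothing else.

Things in the scene. Friction and masses are not known exactly. Their poses are not given: they have to be found in the camera images.
- jig: Wooden guide jig screwed to the bench. Origin on the bench under its centre line; x is the feed direction, z up. Plywood base x = -200 to 210 mm, 104 mm wide, its top (the channel floor) 12 mm above the bench; fence tops 32 mm. Open trough 44 mm wide from x = -200 to -40, fences taper to x = 0, then a channel 26.5 mm wide to x = 210. Open end at -200.
- trough (a point): Centre of the open end of the trough, on its floor (jig x = -200 mm); axes as the jig's.
- mouth (a point): Centre of the channel floor where the narrow part begins (jig x = 0, 12 mm above the bench); axes as the jig's.
- slat: Small plain wooden slat, 100 x 24 x 14 mm, about 30 g, lying loosely in the trough. Origin in the centre of its underside, x along its length towards the channel.
- stop: Dark steel end stop clamped astride the channel's far end. Origin at bench height on the centre line, below the near face of its 34 mm long block; axes as the jig's. Its place along the jig varies (x 153 to 162 mm). The clamp holds 10 N: a harder push on its bolt slides the stop, and over 1.5 mm spoils its setting. A press 6 to 9 N above the drag seats the slat; never push the slat with over 24 N.
- stop_knob (a point): Top of the stop's black knob, 26 mm across, 69 mm above the bench, 17 mm past the stop's origin in x. From the block's near face a bolt with a round 15 mm head reaches back to the slat, screwed out by a varying, unmeasured amount: the head's face (bolt_face), which the slat's nose must meet, lies 23 to 55 mm before the stop's origin. Find it by feel.
- stick: Plywood push stick, 120 g: blade 184 x 18 x 12 mm (x -34 to 150) with an upright handle 50 mm long (x -27 to 23), 22 mm thick, top 78 mm above the underside. Origin on the underside below the handle; x along the blade. Grip the handle from above across its 22 mm (y); fingertips 33 mm or more above the underside clear the fences when the blade is in the trough.
- stick_tip (a point): Middle of the blade's square end face, which pushes the slat; axes as the stick's.
- shoe: Sprung hold-down: round metal shoe of 16 mm radius under a dark bridge (jig x 45 to 75 mm, 96 mm wide, 84 mm tall). Origin on the shoe's axis, jig x = 60. It presses on the slat with about 1.8 N; the slat lifts it 1.5 mm. Pushing is nearly free until the nose meets the shoe (jig x about 53), then a fairly steady drag of 2 to 7 N, more if the blade rubs a fence or bears down on the slat.
- chisel_a: Bystander, leave alone: wood-handled chisel, 242 mm long.
- chisel_b: Bystander, leave alone: wood-handled chisel, 222 mm long.
- mallet: Bystander, leave alone: round-headed wooden mallet lying down, head 84 mm across, 300 mm long.
- hammer: Bystander, leave alone: hammer lying down.
- glue: Bystander, leave alone: white glue bottle, 60 mm across, 170 mm tall.
- spare_slat: Bystander, leave alone: longer and thicker spare strip on the bench, 190 x 34 x 18 mm: not the one to feed.
- offcut: Bystander, leave alone: dark wood block 80 x 60 x 42 mm.
- jar: Bystander, leave alone: amber jar, 70 mm across, 90 mm tall.

How it is judged:
On the way, in this order (a step that is already met when the one before it is completed fails the run):
1. the slat is pushed by the stick into the narrow channel (contact force between stick and slat above 0.3 N and x of slat in the frame of jig above -0.03 m), for 0.05 s.
2. the stick presses the slat against the stop's bolt with more than 4 N for 0.3 s (contact force between slat and stop above 4 N and contact force between stick and slat above 4 N and x of slat in the frame of jig above 0.045 m and x of slat in the frame of bolt_face above -0.0525 m), for 0.3 s.
At the end, for the whole second after the job is handed in: The slat lies in the channel with its nose within 2.5 mm of the stop's bolt, at rest; the stick lies flat on the bench (underside within 4 mm of it, tilt under 0.06 rad), at rest, touching neither jig nor slat (x of slat in the frame of jig above 0.045 m and x of slat in the frame of bolt_face above -0.0525 m and angle between the x axis of slat and the x axis of jig, either way round below 0.1 rad and linear speed of each of slat, stick below 0.01 m/s and height (world z) of stick below 0.004 m and angle between stick's own z axis and vertical below 0.06 rad and contact force between stick and jig below 0.05 N and contact force between stick and slat below 0.05 N).
It fails at once if the stop is shifted by more than 1.5 mm along the jig (distance of stop from where it was at the start of the episode above 0.0015 m).
It fails at once if the stick pushes the slat with more than 24 N (contact force between stick and slat above 24 N).
It fails at once if the fingers touch the slat (contact force between the fingers and slat above 0.5 N).
It fails at once if the robot touches the stop (contact force between the arm and stop above 1 N).
It fails at once if a bystander is moved by more than 20 mm (distance of any of chisel_a, chisel_b, mallet, hammer, glue, spare_slat, offcut, jar from where it was at the start of the episode above 0.02 m).
It also fails if it takes over 67 s, if anything falls off the work surface, if the arm or the gripper's body presses on something with over 40 N, if the wrist force passes 120 N, or if a joint passes its speed limit or range.

## Working session

There is one attempt and no reset: what is moved stays moved. The work goes in short steps, Python scripts to look and compute and a shell command to move; the robot and the scene stay as the last step left them, time stands still between calls to the robot, and variables do not carry over. Pictures are saved under pics/ and viewed, at most 10 in all, crops included, and the job is handed in when it is done.

```bash
mkdir -p pics; ls
python3 - <<'E'
from bench import sense, imaging, job, r
import cv2
s=sense(); print({k:(s[k]) for k in ("clock","ee_pos","ee_rot","contact_force","grip_width")}, r.hold_point_z)
for n in ("top","scene"):
    p,d=imaging.read_camera(n); cv2.imwrite(f"pics/{n}0.png",p[:,:,::-1])
    c=imaging.get_calibration(n); print(n,c["K"].tolist(),c["R"].tolist(),c["t"].tolist())
E
```

```text
pics
{'clock': 0.0, 'ee_pos': array([ 0.21508101, -0.55979885,  0.22151285]), 'ee_rot': array([ 9.83230054e-01,  1.82366925e-01, -1.28169672e-04, -9.74258077e-04]), 'contact_force': array([-0.11179809,  0.15834845,  0.19874217]), 'grip_width': 0.08752413416358189} -0.0187
top [[535.6328135733341, 0.0, 327.39219342957676], [0.0, 535.6328135733341, 238.10146069148266], [0.0, 0.0, 1.0]] [[-0.018886658691369115, -0.9997843321969828, -0.00863615753150768], [-0.9967094655229041, 0.019508163924811483, -0.07867447411536944], [0.0788259821411886, 0.007121842017060649, -0.9968629514159713]] [0.03773148011801202, 0.5662121356188444, 1.4264896992833003]
scene [[616.7915697156843, 0.0, 322.5102757519123], [0.0, 616.7915697156843, 239.98021387911018], [0.0, 0.0, 1.0]] [[0.7856209617306621, 0.6186978469590637, -0.003560710267453123], [0.4702159791104773, -0.6007996639624954, -0.6464802369537124], [-0.40211520423700065, 0.5062141226307025, -0.7629224236910744]] [-0.448612725699287, -0.19824944433157754, 1.714100721683061]
```

View pics/top0.png

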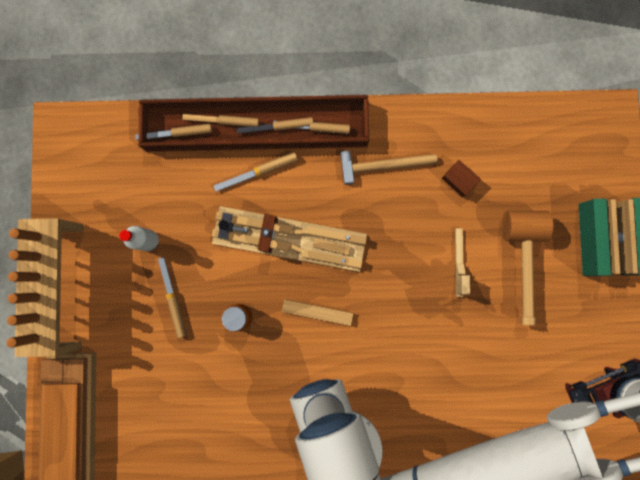

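View pics/scene0.png

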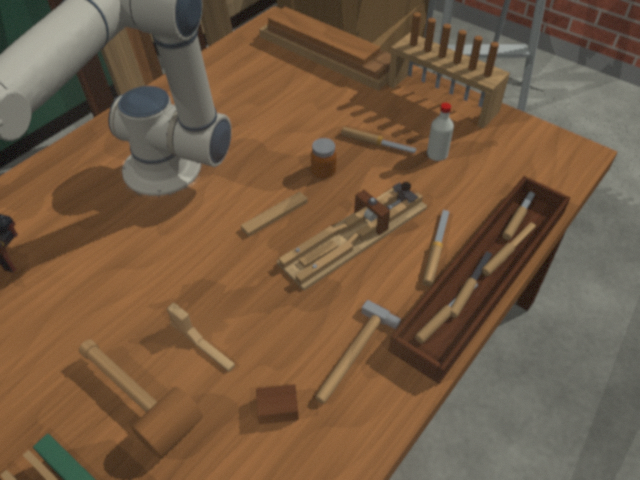

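The top view shows the jig from (365,255), its open end, to (215,225). The knob is at about (226,228), and feed runs towards image-left, which is world +y. The stick is at (462,260) with its handle near (463,285) and its blade pointing up, which is +x. Next I'll enlarge both.

Run:
```python
import cv2,numpy as np
p=cv2.imread("pics/top0.png")
a=cv2.resize(p[195:280,200:380],None,fx=4.4,fy=4.4,interpolation=cv2.INTER_CUBIC)
b=cv2.resize(p[220:306,430:500],None,fx=2.6,fy=2.6,interpolation=cv2.INTER_CUBIC)
out=np.zeros((600,800,3),np.uint8); out[:a.shape[0],:a.shape[1]]=a; out[375:375+b.shape[0],:b.shape[1]]=b[:225]
s=cv2.imread("pics/scene0.png"); c=cv2.resize(s[170:300,270:440],None,fx=1.7,fy=1.7,interpolation=cv2.INTER_CUBIC); out[376:376+c.shape[0],200:200+c.shape[1]]=c
d=cv2.resize(s[295:380,160:245],None,fx=2.6,fy=2.6,interpolation=cv2.INTER_CUBIC);out[376:376+d.shape[0],500:500+d.shape[1]]=d
cv2.imwrite("pics/crop1.png",out)
```

```text
(no output)
```

View pics/crop1.png

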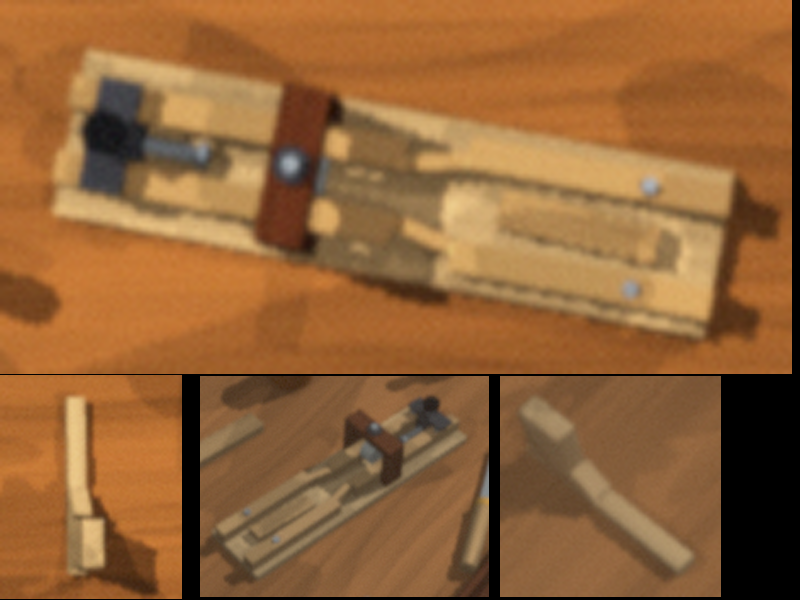

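The crop shows the slat at crop (497–665,190–262), the bolt head at about (203,153) and the knob at about (112,132). The stick's blade tip is at (76,397) and its handle top at about (92,543).

```bash
cat > h.py <<'E'
import numpy as np
from bench import sense, imaging, job, r
from scipy.spatial.transform import Rotation as Ro
def ray(cal,uv,z):
    K,R,t=[np.array(cal[k]) for k in "KRt"]
    d=R.T@np.linalg.solve(K,[uv[0],uv[1],1]); C=-R.T@t
    return C+d*(z-C[2])/d[2]
E
python3 - <<'E'
from h import *
c=imaging.get_calibration("top")
A=lambda x,y:(200+(x+.5)/4.4-.5,195+(y+.5)/4.4-.5)
B=lambda x,y:(430+x/2.6,220+(y-375)/2.6)
P=lambda n,uv,z:print(n,ray(c,uv,z).round(4))
e1=[ray(c,A(*q),.012) for q in ((735,172),(705,337))];e2=[ray(c,A(*q),.012) for q in ((88,50),(55,215))]
m1=sum(e1)/2;m2=sum(e2)/2;print("open",m1,"far",m2,np.linalg.norm(m1-m2),"yaw",np.degrees(np.arctan2(*(m2-m1)[[1,0]])))
P("knob",A(112,132),.069);P("screw",A(290,163),.084);P("bolt",A(203,153),.024)
for q in ((497,190),(505,232),(665,225),(655,262)):P("slat",A(*q),.026)
P("tip",B(76,397),.012);P("htop c",B(92,543),.078);P("htop f",B(92,518),.078);P("htop b",B(92,569),.078);P("blade mid",B(76,480),.012)
# depth-free wrist calib
w=imaging.get_calibration("wrist");print(w["K"].tolist(),(-w["R"].T@w["t"]),w["R"].tolist())
E
```

```text
open [ 0.52677352 -0.0698029   0.012     ] far [0.61045629 0.331183   0.012     ] 0.40962481898056424 yaw 78.21198739242759
knob [0.604  0.2947 0.069 ]
screw [0.5819 0.1866 0.084 ]
bolt [0.5947 0.2475 0.024 ]
slat [0.5682 0.0668 0.026 ]
slat [0.5423 0.0623 0.026 ]
slat [ 0.5447 -0.0357  0.026 ]
slat [ 0.5221 -0.0291  0.026 ]
tip [ 0.587  -0.3325  0.012 ]
htop c [ 0.4352 -0.3269  0.078 ]
htop f [ 0.4599 -0.3279  0.078 ]
htop b [ 0.4096 -0.3259  0.078 ]
blade mid [ 0.5001 -0.3292  0.012 ]
[[401.83036402643296, 0.0, 326.8737797248643], [0.0, 401.83036402643296, 239.6742923941242], [0.0, 0.0, 1.0]] [ 0.28116213 -0.53468213  0.38478185] [[0.35974003267013893, -0.9330511463960279, -0.0016331269230320483], [-0.901829465707395, -0.3481503797248149, 0.25591976844195363], [-0.23935480708856302, -0.09059178387981236, -0.9666966458083276]]
```

Both estimates are consistent: the tip-to-handle distance comes out at 152 mm and the jig at 410 mm. I'll move above the handle, turn by -23.2° and check with the wrist camera.

```bash
python3 -m pendant '[0.72,-0.347,0,0,0,0,-1,0.72,-0.347,0,0,0,0,-1,0.72,-0.347,0,0,0,0,-1,0.72,-0.347,0,0,0,0,-1,0.72,-0.347,0,0,0,0,-1,0.72,-0.347,0,0,0,0,-1,0.72,-0.347,0,0,0,0,-1,0.72,-0.347,0,0,0,0,-1,0.72,-0.347,0,0,0,0,-1,0.72,-0.347,0,0,0,0,-1,0,0,0,0,0,0.81,-1,0,0,0,0,0,0.81,-1,0,0,0,0,0,0.81,-1,0,0,0,0,0,0.81,-1,0,0,0,0,0,0.81,-1,0,0,0,0,0,0,-1,0,0,0,0,0,0,-1]'
python3 - <<'E'
from h import *
import cv2
s=sense(); print(s["clock"],s["ee_pos"],Ro.from_quat(s["ee_rot"]).as_matrix().round(4).tolist())
p,d=imaging.read_camera("wrist"); c=imaging.get_calibration("wrist"); cv2.imwrite("pics/w1.png",p[:,:,::-1])
import pickle; pickle.dump((c,p),open("w1.pkl","wb"))
p,d=imaging.read_camera("top"); cv2.imwrite("pics/top1.png",p[:,:,::-1])
E
```

```text
clock: 1.52
ee_pos: [0.4342, -0.3271, 0.2222]
ee_rot: [1.0, -0.018, -0.0, -0.0]
contact_force: [0.5, -0.2, -0.4]
grip_width: 0.0876
grip_force: 0.0
1.5167 [ 0.43415064 -0.32713488  0.222196  ] [[0.9994, -0.0357, -0.0006], [-0.0357, -0.9994, 0.0005], [-0.0006, -0.0005, -1.0]]
```

View pics/w1.png

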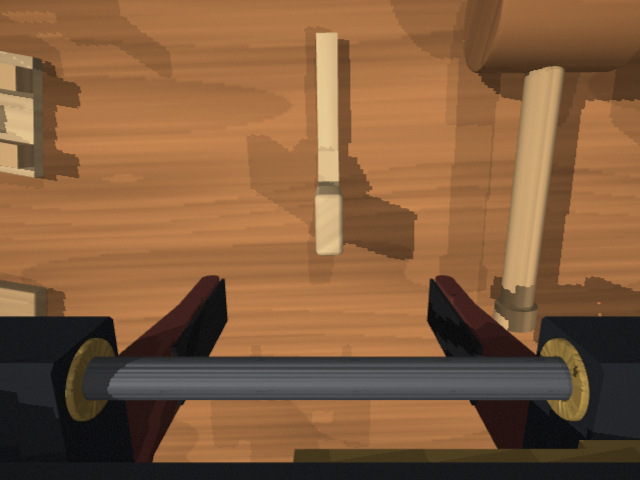

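The wrist view shows the handle top at (316–342,194–254) and the blade tip edge at (316–337,33). Both are roughly on the finger centre line.

Run:
```python
from h import *
import pickle,cv2
c,p=pickle.load(open("w1.pkl","rb"))
for n,uv,z in (("tip",(326.7,33),.012),("bladeback",(328,180),.012),("hf",(329.3,195),.078),("hb",(329,254),.078)): print(n,ray(c,uv,z).round(4))
```

```text
tip [ 0.5866 -0.3318  0.012 ]
bladeback [ 0.4628 -0.3288  0.012 ]
hf [ 0.4587 -0.3295  0.078 ]
hb [ 0.4114 -0.3277  0.078 ]
```

```bash
python3 -m pendant '[0.025,0.035,0.5,0,0,0,-1,0,0,0.7,0,0,0,-1,0,0,0.7,0,0,0,-1,0,0,0.7,0,0,0,-1,0,0,0.7,0,0,0,-1,0,0,0.6,0,0,0,-1,0,0,0.4,0,0,0,-1,0,0,0.175,0,0,0,-1,0,0,0,0,0,0,-1,0,0,0,0,0,0,1,0,0,0,0,0,0,1,0,0,0,0,0,0,1,0,0,0,0,0,0,1,0,0,0,0,0,0,1,0,0,0,0,0,0,1,0,0,0,0,0,0,1,0,0,0,0,0,0,1]'
```

```text
clock: 3.03
ee_pos: [0.4352, -0.3287, 0.0437]
ee_rot: [1.0, -0.019, 0.0, 0.0]
contact_force: [-0.3, -0.2, -0.1]
grip_width: 0.0381
grip_force: 0.0
```

```bash
python3 -m pendant '[0,0,0,0,0,0,1,0,0,0,0,0,0,1,0,0,0,0,0,0,1,0,0,0,0,0,0,1,0,0,0,0,0,0,1,0,0,0,0,0,0,1]'
```

```text
clock: 3.53
ee_pos: [0.4351, -0.3286, 0.0435]
ee_rot: [1.0, -0.019, -0.0, -0.0]
contact_force: [-0.4, 1.1, 1.3]
grip_width: 0.0219
grip_force: 30.0
```

```bash
python3 -m pendant '[0,0,-0.4,0,0,0,1,0,0,-0.6,0,0,0,1,0,0,-0.6,0,0,0,1,0,0,-0.4,0,0,0,1,0,0,0,0,0,-1,1,0,0,0,0,0,-1,1,0,0,0,0,0,-1,1,0,0,0,0,0,-1,1,0,0,0,0,0,-1,1,0,0,0,0,0,-1,1,0,0,0,0,0,-1,1,0,0,0,0,0,-1,1,0,0,0,0,0,-1,1,0,0,0,0,0,-1,1,0,0,0,0,0,-1,1,0,0,0,0,0,-1,1,0,0,0,0,0,-1,1,0,0,0,0,0,-1,1,0,0,0,0,0,0,1]'
python3 -m pendant '[0.5,0.14,0,0,0,0,1,0.845,0.231,0,0,0,0,1,0.845,0.231,0,0,0,0,1,0.7,0.19,0,0,0,0,1,0.49,0.133,0,0,0,0,1,0,0,0,0,0,0,1,0,0,0,0,0,0,1,0,0,0,0,0,0,1]'
python3 - <<'E'
from h import *
import cv2,pickle
s=sense(); M=Ro.from_quat(s["ee_rot"]).as_matrix();print(s["ee_pos"],np.degrees(np.arctan2(M[1,0],M[0,0])),M[2].round(4))
p,d=imaging.read_camera("wrist"); c=imaging.get_calibration("wrist"); pickle.dump((c,p),open("w2.pkl","wb"))
q,d=imaging.read_camera("top"); pickle.dump(q,open("t2.pkl","wb"))
out=np.zeros((600,800,3),np.uint8); out[:480,:640]=p[:,:,::-1]; 
cv2.imwrite("pics/w2.png",out[:480,:640]); cv2.imwrite("pics/t2.png",cv2.resize(q[190:310,190:440,::-1],None,fx=3.2,fy=3.2,interpolation=cv2.INTER_CUBIC))
E
```

```text
clock: 5.12
ee_pos: [0.4351, -0.3286, 0.1233]
ee_rot: [0.776, 0.631, -0.0, -0.0]
contact_force: [0.0, 0.2, -1.8]
grip_width: 0.0215
grip_force: 30.0
clock: 5.78
ee_pos: [0.4992, -0.2046, 0.1235]
ee_rot: [0.777, 0.629, -0.0, 0.0]
contact_force: [-0.2, 0.2, -0.8]
grip_width: 0.0217
grip_force: 30.0
[ 0.49917528 -0.20457482  0.12348515] 77.94047785194729 [-5.e-04 -3.e-04 -1.e+00]
```

View pics/w2.png

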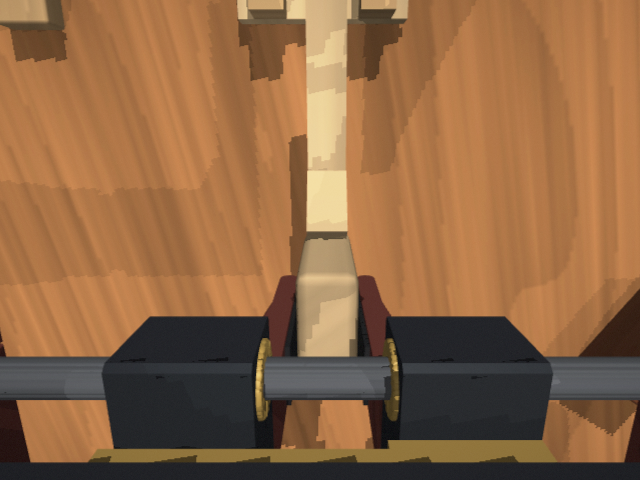

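The wrist view shows the stick straight ahead. The jig's end edge runs from (238,20) to (408,20), and the blade centre is at column 327. I'll compute the lateral offset.

Run:
```python
from h import *
import pickle,cv2
c,p=pickle.load(open("w2.pkl","rb"))
d=np.array([np.cos(np.radians(78.2)),np.sin(np.radians(78.2)),0]);n=np.array([-d[1],d[0],0]);O=np.array([.5676,.126,0])
def P(nm,uv,z):
    X=ray(c,uv,z);print(nm,X.round(4),"jig",((X-O)@d).round(4),((X-O)@n).round(4))
P("jl",(239,20),.012);P("jr",(408,20),.012)
P("bl",(306,30),.092);P("br",(347.5,30),.092);P("bl2",(307,160),.092);P("br2",(347.5,160),.092)
```

```text
jl [ 0.4755 -0.059   0.012 ] jig -0.1999 0.0523
jr [ 0.5775 -0.0807  0.012 ] jig -0.2003 -0.052
bl [ 0.5146 -0.0914  0.092 ] jig -0.2236 0.0074
br [ 0.5324 -0.0952  0.092 ] jig -0.2237 -0.0108
bl2 [ 0.5026 -0.1463  0.092 ] jig -0.2799 0.0079
br2 [ 0.5215 -0.1503  0.092 ] jig -0.2799 -0.0113
```

View pics/t2.png

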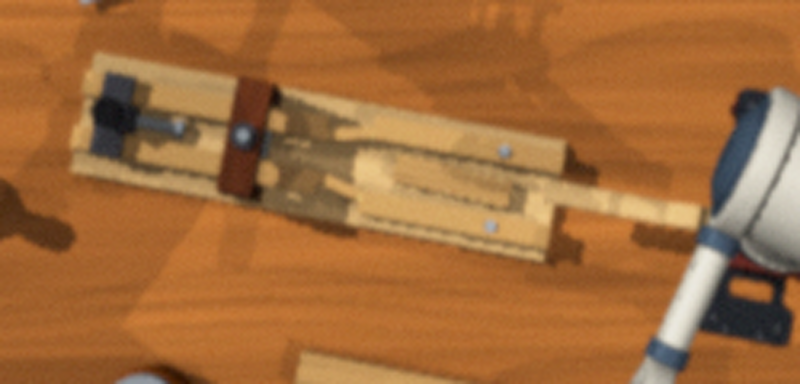

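The blade sits 1.6 mm to the right of the jig's line, so I'll correct that and lower it behind the slat.

```bash
python3 -m pendant '[0,-0.037,0.3,0,0,-0.045,1,0,0,0.5,0,0,0,1,0,0,0.4,0,0,0,1,0,0,0.25,0,0,0,1,0,0,0.1,0,0,0,1,0,0,0.06,0,0,0,1,0,0,0,0,0,0,1,0,0,0,0,0,0,1,0,0,0,0,0,0,1]'
python3 - <<'E'
from h import *
s=sense(); print(s["ee_pos"].round(4),s["contact_force"].round(2),s["torque"].round(2))
E
```

```text
clock: 6.63
ee_pos: [0.4986, -0.2041, 0.0604]
ee_rot: [0.776, 0.631, 0.0, 0.001]
contact_force: [0.8, -0.4, -2.1]
grip_width: 0.022
grip_force: 30.0
[ 0.4986 -0.2041  0.0604] [ 0.82 -0.37 -2.06] [-0.   -0.06  0.01]
```

```bash
python3 -m pendant '[0,0,0.04,0,0,0,1,0,0,0.04,0,0,0,1,0,0,0,0,0,0,1,0,0,0,0,0,0,1]'
python3 - <<'E'
from h import *
import cv2
s=sense(); print(s["ee_pos"].round(4),s["contact_force"].round(2),s["torque"].round(2))
p,d=imaging.read_camera("wrist"); q,d=imaging.read_camera("scene")
out=np.zeros((480,800,3),np.uint8); out[:300,:640]=p[:300,:,::-1]; 
b=cv2.resize(q[220:310,230:350,::-1],None,fx=2,fy=2,interpolation=cv2.INTER_CUBIC); out[300:480,:240]=b
cv2.imwrite("pics/w3.png",out)
E
```

```text
clock: 6.97
ee_pos: [0.498, -0.2037, 0.056]
ee_rot: [0.776, 0.631, -0.0, -0.0]
contact_force: [0.4, -0.1, -1.2]
grip_width: 0.0216
grip_force: 30.0
[ 0.498  -0.2037  0.056 ] [ 0.37 -0.07 -1.22] [-0.06 -0.07  0.08]
```

View pics/w3.png

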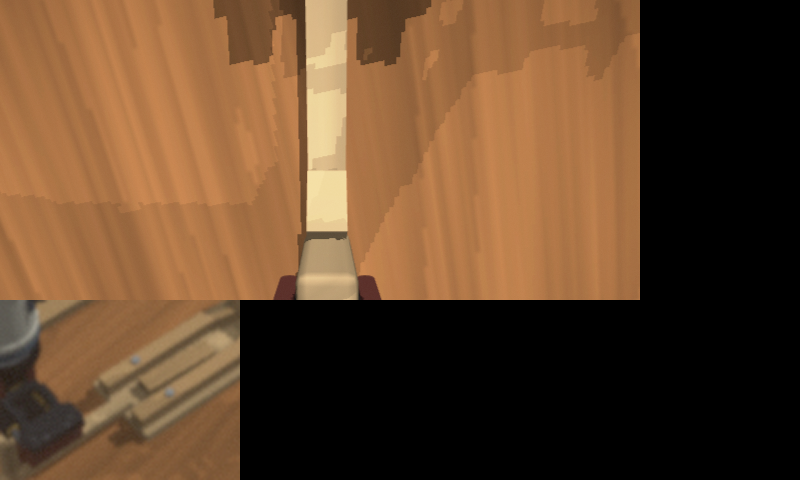

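The blade is in the trough behind the slat with no contact. I'll raise it slightly and feed.

```bash
python3 -m pendant '[0.05,0,-0.02,0,0,0,1,0.1,0,0,0,0,0,1,0.125,0,0,0,0,0,1,0.125,0,0,0,0,0,1,0.125,0,0,0,0,0,1,0.125,0,0,0,0,0,1,0.125,0,0,0,0,0,1,0.125,0,0,0,0,0,1,0.125,0,0,0,0,0,1,0.125,0,0,0,0,0,1,0.125,0,0,0,0,0,1,0.125,0,0,0,0,0,1,0.125,0,0,0,0,0,1,0.125,0,0,0,0,0,1,0.125,0,0,0,0,0,1,0.125,0,0,0,0,0,1,0.1,0,0,0,0,0,1,0.05,0,0,0,0,0,1]'
cat >> h.py <<'E'
d=np.array([np.cos(np.radians(78.2)),np.sin(np.radians(78.2)),0]);n=np.array([-d[1],d[0],0]);O=np.array([.5676,.126,0])
def st():
    s=sense();M=Ro.from_quat(s["ee_rot"]).as_matrix();X=s["ee_pos"]-O;F=s["contact_force"]
    print("t %.2f jig x %.4f y %.4f z %.4f yaw %.2f"%(s["clock"],X@d,X@n,X[2],np.degrees(np.arctan2(M[1,0],M[0,0]))),"F along %.2f lat %.2f z %.2f"%(F@d,F@n,F[2]),"grip",s["grip_force"],s["torque"].round(2))
E
python3 -c "from h import *;st()"
```

```text
clock: 8.57
ee_pos: [0.5148, -0.1229, 0.0568]
ee_rot: [0.775, 0.631, 0.0, -0.0]
contact_force: [-1.2, -0.4, -1.4]
grip_width: 0.0215
grip_force: 30.0
t 8.57 jig x -0.2544 y 0.0008 z 0.0568 yaw 78.31 F along -0.67 lat 1.07 z -1.44 grip 29.972141683101654 [-0.1  -0.09 -0.03]
```

```bash
python3 -m pendant '[0.05,0,0,0,0,0,1,0.1,0,0,0,0,0,1,0.1,0,0,0,0,0,1,0.1,0,0,0,0,0,1,0.1,0,0,0,0,0,1,0.1,0,0,0,0,0,1,0.1,0,0,0,0,0,1,0.1,0,0,0,0,0,1,0.1,0,0,0,0,0,1,0.1,0,0,0,0,0,1,0.05,0,0,0,0,0,1]'
python3 -c "
from h import *;st()
import cv2
q,_=imaging.read_camera('top');cv2.imwrite('pics/t4.png',cv2.resize(q[190:310,190:440,::-1],None,fx=3.2,fy=3.2,interpolation=cv2.INTER_CUBIC))"
```

```text
clock: 9.48
ee_pos: [0.5229, -0.0838, 0.0568]
ee_rot: [0.775, 0.631, 0.0, -0.0]
contact_force: [-0.1, -1.2, -0.9]
grip_width: 0.0219
grip_force: 30.0
t 9.48 jig x -0.2145 y 0.0009 z 0.0568 yaw 78.30 F along -1.20 lat -0.19 z -0.94 grip 29.97214436531067 [-0.11 -0.04 -0.02]
```

View pics/t4.png

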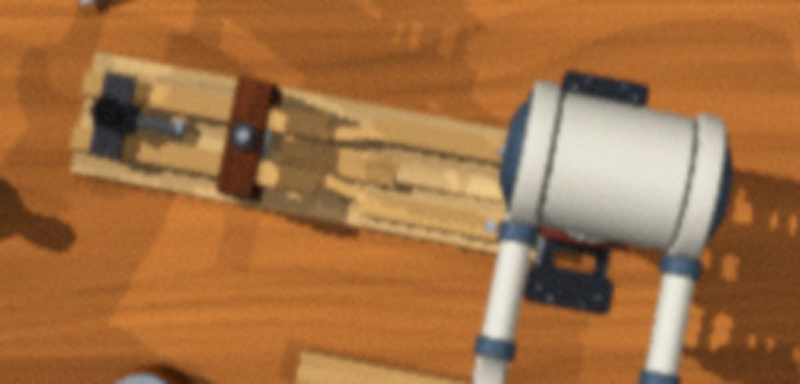

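The slat has entered the channel, with its rear at about (405,185). I'll go on under the shoe.

```bash
python3 -m pendant '[0.05,0,0,0,0,0,1,0.07,0,0,0,0,0,1,0.07,0,0,0,0,0,1,0.07,0,0,0,0,0,1,0.05,0,0,0,0,0,1,0.05,0,0,0,0,0,1,0.05,0,0,0,0,0,1,0.05,0,0,0,0,0,1,0.05,0,0,0,0,0,1,0.05,0,0,0,0,0,1]'
python3 -c "from h import *;st()"
```

```text
clock: 10.37
ee_pos: [0.5275, -0.0632, 0.0571]
ee_rot: [0.776, 0.631, -0.0, 0.001]
contact_force: [0.2, -4.8, -1.2]
grip_width: 0.0223
grip_force: 30.0
t 10.37 jig x -0.1934 y 0.0005 z 0.0571 yaw 78.24 F along -4.64 lat -1.18 z -1.21 grip 29.98468190431595 [-0.85 -0.1  -0.15]
```

```bash
python3 -m pendant '[0.05,0,0,0,0,0,1,0.06,0,0,0,0,0,1,0.06,0,0,0,0,0,1,0.06,0,0,0,0,0,1,0.06,0,0,0,0,0,1,0.06,0,0,0,0,0,1,0.06,0,0,0,0,0,1]'
python3 -c "from h import *;st()"
```

```text
clock: 10.95
ee_pos: [0.5309, -0.0463, 0.057]
ee_rot: [0.776, 0.631, 0.0, 0.0]
contact_force: [1.4, -4.7, -1.0]
grip_width: 0.0219
grip_force: 30.0
t 10.95 jig x -0.1762 y 0.0007 z 0.0570 yaw 78.27 F along -4.29 lat -2.31 z -0.97 grip 30.0160351395607 [-1.02 -0.36 -0.41]
```

```bash
python3 -m pendant '[0.05,0,0,0,0,0,1,0.06,0,0,0,0,0,1,0.06,0,0,0,0,0,1,0.06,0,0,0,0,0,1,0.06,0,0,0,0,0,1,0.06,0,0,0,0,0,1,0.06,0,0,0,0,0,1]'
python3 -c "from h import *;st()"
```

```text
clock: 11.53
ee_pos: [0.5344, -0.0304, 0.057]
ee_rot: [0.776, 0.631, 0.0, 0.001]
contact_force: [2.0, -5.7, 0.1]
grip_width: 0.0221
grip_force: 30.0
t 11.53 jig x -0.1599 y 0.0005 z 0.0570 yaw 78.26 F along -5.11 lat -3.16 z 0.15 grip 30.034278631210327 [-1.17 -0.49 -0.41]
```

A lateral force is building, so the blade is rubbing the +y fence near its tip. I'll ease it 1 mm to −y and continue slowly.

```bash
python3 -m pendant '[0,0.03,0,0,0,0.03,1,0.03,0,0,0,0,0,1,0.05,0,0,0,0,0,1,0.05,0,0,0,0,0,1,0.03,0,0,0,0,0,1,0.03,0,0,0,0,0,1]'
python3 -c "from h import *;st()"
```

```text
clock: 12.03
ee_pos: [0.5366, -0.0228, 0.0568]
ee_rot: [0.776, 0.63, -0.0, -0.0]
contact_force: [-1.0, -3.3, 0.1]
grip_width: 0.0217
grip_force: 30.0
t 12.03 jig x -0.1520 y -0.0001 z 0.0568 yaw 78.12 F along -3.40 lat 0.29 z 0.14 grip 29.9909046292305 [-0.59  0.01 -0.02]
```

```bash
python3 -m pendant '[0.03,0,0,0,0,0,1,0.03,0,0,0,0,0,1,0.03,0,0,0,0,0,1,0.03,0,0,0,0,0,1]';python3 -c "from h import *;st()"
```

```text
clock: 12.37
ee_pos: [0.5377, -0.0183, 0.0568]
ee_rot: [0.777, 0.63, -0.0, -0.0]
contact_force: [-0.2, -4.1, 0.0]
grip_width: 0.0221
grip_force: 30.0
t 12.37 jig x -0.1473 y -0.0002 z 0.0568 yaw 78.11 F along -4.06 lat -0.63 z 0.01 grip 29.990347623825073 [-0.62  0.02 -0.04]
```

```bash
python3 -m pendant '[0.03,0,0,0,0,0,1,0.03,0,0,0,0,0,1,0.03,0,0,0,0,0,1,0.03,0,0,0,0,0,1]';python3 -c "from h import *;st()"
```

```text
clock: 12.7
ee_pos: [0.5387, -0.0136, 0.0568]
ee_rot: [0.777, 0.63, -0.0, -0.0]
contact_force: [-0.9, -4.3, 0.5]
grip_width: 0.0219
grip_force: 30.0
t 12.70 jig x -0.1426 y -0.0002 z 0.0568 yaw 78.11 F along -4.40 lat 0.01 z 0.48 grip 29.9902805685997 [-0.56  0.03  0.03]
```

```bash
python3 -m pendant '[0.025,0,0,0,0,0,1,0.025,0,0,0,0,0,1,0.025,0,0,0,0,0,1,0.025,0,0,0,0,0,1]';python3 -c "from h import *;st()"
```

```text
clock: 13.03
ee_pos: [0.5395, -0.0097, 0.0568]
ee_rot: [0.777, 0.63, -0.0, -0.0]
contact_force: [0.4, -3.8, 0.3]
grip_width: 0.022
grip_force: 30.0
t 13.03 jig x -0.1385 y -0.0003 z 0.0568 yaw 78.11 F along -3.66 lat -1.15 z 0.31 grip 29.990144670009613 [-0.57  0.05 -0.02]
```

```bash
python3 -m pendant '[0.015,0,0,0,0,0,1,0.015,0,0,0,0,0,1,0.015,0,0,0,0,0,1,0.015,0,0,0,0,0,1]';python3 -c "from h import *;st()"
```

```text
clock: 13.37
ee_pos: [0.54, -0.0074, 0.0568]
ee_rot: [0.777, 0.63, -0.0, -0.0]
contact_force: [-0.6, -3.2, -0.1]
grip_width: 0.0218
grip_force: 30.0
t 13.37 jig x -0.1362 y -0.0003 z 0.0568 yaw 78.11 F along -3.22 lat -0.02 z -0.13 grip 29.99004900455475 [-0.56  0.07  0.02]
```

```bash
python3 -m pendant '[0.0125,0,0,0,0,0,1,0.0125,0,0,0,0,0,1,0.0125,0,0,0,0,0,1,0.0125,0,0,0,0,0,1,0.0125,0,0,0,0,0,1]';python3 -c "from h import *;st()"
```

```text
clock: 13.78
ee_pos: [0.5405, -0.0049, 0.0568]
ee_rot: [0.777, 0.63, -0.0, -0.0]
contact_force: [-0.5, -2.8, -0.5]
grip_width: 0.0219
grip_force: 30.0
t 13.78 jig x -0.1337 y -0.0003 z 0.0568 yaw 78.11 F along -2.85 lat -0.05 z -0.51 grip 29.990064203739166 [-0.68  0.09 -0.02]
```

```bash
python3 -m pendant '[0.0125,0,0,0,0,0,1,0.0125,0,0,0,0,0,1,0.0125,0,0,0,0,0,1,0.0125,0,0,0,0,0,1]';python3 -c "from h import *;st()"
```

```text
clock: 14.12
ee_pos: [0.5409, -0.003, 0.0568]
ee_rot: [0.777, 0.63, 0.0, -0.0]
contact_force: [-0.9, -2.7, 0.1]
grip_width: 0.0222
grip_force: 30.0
t 14.12 jig x -0.1317 y -0.0003 z 0.0568 yaw 78.11 F along -2.82 lat 0.29 z 0.10 grip 29.990133047103882 [-0.59  0.03  0.03]
```

```bash
python3 -m pendant '[0.01,0,0,0,0,0,1,0.01,0,0,0,0,0,1,0.01,0,0,0,0,0,1]';python3 -c "from h import *;st()"
```

```text
clock: 14.37
ee_pos: [0.5412, -0.0018, 0.0568]
ee_rot: [0.777, 0.63, -0.0, -0.0]
contact_force: [-0.3, -3.3, -0.5]
grip_width: 0.0217
grip_force: 30.0
t 14.37 jig x -0.1305 y -0.0003 z 0.0568 yaw 78.11 F along -3.28 lat -0.33 z -0.48 grip 29.990166127681732 [-0.64  0.05 -0.08]
```

```bash
python3 -m pendant '[0.01,0,0,0,0,0,1,0.01,0,0,0,0,0,1,0.01,0,0,0,0,0,1]';python3 -c "from h import *;st()"
```

```text
clock: 14.62
ee_pos: [0.5414, -0.0008, 0.0569]
ee_rot: [0.777, 0.63, -0.0, 0.0]
contact_force: [-1.3, -4.7, 0.6]
grip_width: 0.0215
grip_force: 30.0
t 14.62 jig x -0.1295 y -0.0003 z 0.0569 yaw 78.11 F along -4.89 lat 0.27 z 0.59 grip 29.99004453420639 [-0.85  0.12  0.02]
```

The force and the moment are rising, so the nose has met the bolt. I'll use tiny steps now, aiming for about 10 N in total (drag about 3.3 N plus 7 N).

```bash
python3 -m pendant '[0.006,0,0,0,0,0,1,0,0,0,0,0,0,1]';python3 -c "from h import *;st()"
```

```text
clock: 14.78
ee_pos: [0.5414, -0.0007, 0.0569]
ee_rot: [0.777, 0.63, -0.0, 0.0]
contact_force: [-0.7, -4.9, 0.3]
grip_width: 0.0221
grip_force: 30.0
t 14.78 jig x -0.1294 y -0.0003 z 0.0569 yaw 78.10 F along -4.99 lat -0.31 z 0.29 grip 29.989613592624664 [-0.9   0.17  0.07]
```

```bash
python3 -m pendant '[0.01,0,0,0,0,0,1,0,0,0,0,0,0,1]';python3 -c "from h import *;st()"
```

```text
clock: 14.95
ee_pos: [0.5415, -0.0007, 0.057]
ee_rot: [0.777, 0.63, -0.0, 0.0]
contact_force: [-1.4, -4.6, 0.3]
grip_width: 0.0217
grip_force: 30.0
t 14.95 jig x -0.1294 y -0.0003 z 0.0570 yaw 78.09 F along -4.74 lat 0.41 z 0.32 grip 29.98937577009201 [-1.04  0.23  0.05]
```

```bash
python3 -m pendant '[0.01,0,0,0,0,0,1,0,0,0,0,0,0,1]';python3 -c "from h import *;st()"
```

```text
clock: 15.12
ee_pos: [0.5415, -0.0007, 0.0571]
ee_rot: [0.777, 0.63, -0.001, 0.001]
contact_force: [-1.8, -7.3, 1.3]
grip_width: 0.0218
grip_force: 30.0
t 15.12 jig x -0.1294 y -0.0004 z 0.0571 yaw 78.08 F along -7.49 lat 0.28 z 1.27 grip 29.989740550518036 [-1.23  0.38  0.12]
```

```bash
python3 -m pendant '[0.01,0,0,0,0,0,1,0,0,0,0,0,0,1]';python3 -c "from h import *;st()"
```

```text
clock: 15.28
ee_pos: [0.5416, -0.0006, 0.0572]
ee_rot: [0.777, 0.63, -0.001, 0.001]
contact_force: [-2.7, -8.2, 3.0]
grip_width: 0.022
grip_force: 30.0
t 15.28 jig x -0.1293 y -0.0004 z 0.0572 yaw 78.08 F along -8.57 lat 0.92 z 3.02 grip 29.990358352661133 [-1.46  0.41  0.22]
```

```bash
python3 -m pendant '[0.006,0,0,0,0,0,1,0,0,0,0,0,0,1]';python3 -c "from h import *;st()"
```

```text
clock: 15.45
ee_pos: [0.5416, -0.0006, 0.0573]
ee_rot: [0.777, 0.63, -0.001, 0.001]
contact_force: [-2.8, -9.4, 2.6]
grip_width: 0.0222
grip_force: 30.0
t 15.45 jig x -0.1293 y -0.0004 z 0.0573 yaw 78.07 F along -9.80 lat 0.79 z 2.63 grip 29.99082863330841 [-1.52  0.47  0.09]
```

```bash
python3 -m pendant '[0.003,0,0,0,0,0,1,0,0,0,0,0,0,1,0,0,0,0,0,0,1]';python3 -c "from h import *;st()"; python3 -m pendant '[0,0,0,0,0,0,1,0,0,0,0,0,0,1,0,0,0,0,0,0,1]';python3 -c "from h import *;st()"
```

```text
clock: 15.7
ee_pos: [0.5416, -0.0006, 0.0573]
ee_rot: [0.777, 0.63, -0.001, 0.001]
contact_force: [-3.3, -10.1, 2.5]
grip_width: 0.022
grip_force: 30.0
t 15.70 jig x -0.1293 y -0.0004 z 0.0573 yaw 78.07 F along -10.52 lat 1.13 z 2.51 grip 29.99120593070984 [-1.55  0.51  0.11]
clock: 15.95
ee_pos: [0.5416, -0.0006, 0.0573]
ee_rot: [0.777, 0.63, -0.001, 0.001]
contact_force: [-3.1, -9.8, 2.9]
grip_width: 0.0217
grip_force: 30.0
t 15.95 jig x -0.1293 y -0.0004 z 0.0573 yaw 78.06 F along -10.25 lat 1.03 z 2.92 grip 29.99118000268936 [-1.54  0.49  0.16]
```

```bash
python3 -m pendant '[0.006,0,0,0,0,0,1,0,0,0,0,0,0,1,0,0,0,0,0,0,1,0,0,0,0,0,0,1,0,0,0,0,0,0,1,0,0,0,0,0,0,1]';python3 -c "from h import *;st()"
```

```text
clock: 16.45
ee_pos: [0.5416, -0.0006, 0.0573]
ee_rot: [0.777, 0.63, -0.001, 0.001]
contact_force: [-3.4, -10.2, 2.1]
grip_width: 0.0216
grip_force: 30.0
t 16.45 jig x -0.1292 y -0.0004 z 0.0573 yaw 78.05 F along -10.65 lat 1.27 z 2.09 grip 29.99176561832428 [-1.72  0.49  0.2 ]
```

Pressed home at about 10.5 N in total for 1 s, with the stop unmoved. I'll draw back.

```bash
python3 -m pendant '[-0.03,0,0,0,0,0,1,-0.05,0,0,0,0,0,1,-0.08,0,-0.02,0,0,0,1,-0.15,0,0,0,0,0,1,-0.2,0,0,0,0,0,1,-0.25,0,0,0,0,0,1,-0.25,0,0,0,0,0,1,-0.25,0,0,0,0,0,1,-0.25,0,0,0,0,0,1,-0.25,0,0,0,0,0,1,-0.25,0,0,0,0,0,1,-0.25,0,0,0,0,0,1]';python3 -c "
from h import *;st()"
```

```text
clock: 17.45
ee_pos: [0.523, -0.0883, 0.0577]
ee_rot: [0.777, 0.63, 0.0, 0.0]
contact_force: [-0.2, -0.7, -0.1]
grip_width: 0.0217
grip_force: 30.0
t 17.45 jig x -0.2189 y -0.0001 z 0.0577 yaw 78.09 F along -0.73 lat 0.01 z -0.11 grip 29.990255534648895 [-0.08 -0.09  0.05]
```

```bash
python3 -m pendant '[-0.25,0,0,0,0,0,1,-0.3,0,0,0,0,0,1,-0.3,0,0,0,0,0,1,-0.3,0,0,0,0,0,1,-0.3,0,0,0,0,0,1,-0.3,0,0,0,0,0,1,-0.3,0,0,0,0,0,1,-0.3,0,0,0,0,0,1,-0.3,0,0,0,0,0,1,-0.3,0,0,0,0,0,1,-0.3,0,0,0,0,0,1,-0.3,0,0,0,0,0,1,-0.3,0,0,0,0,0,1,-0.3,0,0,0,0,0,1,-0.3,0,0,0,0,0,1,-0.3,0,0,0,0,0,1,-0.2,0,0,0,0,0,1,-0.1,0,0,0,0,0,1,0,0,0,0,0,0,1]';python3 -c "
from h import *;st()
import cv2
q,_=imaging.read_camera('top');cv2.imwrite('pics/t5.png',cv2.resize(q[190:310,200:450,::-1],None,fx=3.2,fy=3.2,interpolation=cv2.INTER_CUBIC))"
```

```text
clock: 19.03
ee_pos: [0.4814, -0.2857, 0.0576]
ee_rot: [0.777, 0.63, -0.0, -0.0]
contact_force: [-0.1, 0.1, -1.4]
grip_width: 0.0219
grip_force: 30.0
t 19.03 jig x -0.4206 y 0.0002 z 0.0576 yaw 78.05 F along 0.08 lat 0.14 z -1.42 grip 29.989964962005615 [-0.1   0.    0.01]
```

View pics/t5.png

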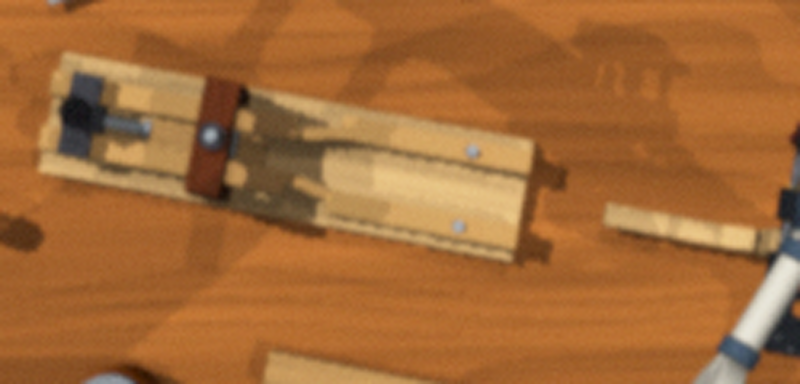

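The slat sits against the bolt head at about (148,128), and the stick is clear with its tip at about (607,215). I'll lower it to the bench.

```bash
python3 -m pendant '[0,0,0.1,0,0,0,1,0,0,0.1,0,0,0,1,0,0,0.1,0,0,0,1,0,0,0.035,0,0,0,1,0,0,0,0,0,0,1,0,0,0,0,0,0,1,0,0,0,0,0,0,1,0,0,0,0,0,0,1]';python3 -c "
from h import *;st()"
```

```text
clock: 19.75
ee_pos: [0.4816, -0.2848, 0.0442]
ee_rot: [0.777, 0.63, -0.0, -0.0]
contact_force: [0.3, -0.6, -0.8]
grip_width: 0.0218
grip_force: 30.0
t 19.75 jig x -0.4197 y 0.0002 z 0.0442 yaw 78.11 F along -0.55 lat -0.47 z -0.83 grip 29.990112483501434 [-0.05 -0.08  0.02]
```

```bash
python3 -m pendant '[0,0,0.015,0,0,0,1,0,0,0.01,0,0,0,1,0,0,0,0,0,0,1,0,0,0,0,0,0,0.7,0,0,0,0,0,0,0.5,0,0,0,0,0,0,0.3,0,0,0,0,0,0,0.1,0,0,0,0,0,0,0,0,0,0,0,0,0,0,0,0,0,0,0,0,0,0,0,0,0,0,0,0]';python3 -c "
from h import *;st()"
python3 -m pendant '[0,0,0,0,0,0,-0.5,0,0,0,0,0,0,-0.5,0,0,0,0,0,0,-0.5,0,0,0,0,0,0,-0.5,0,0,-0.3,0,0,0,-0.5,0,0,-0.6,0,0,0,-0.5,0,0,-0.7,0,0,0,-0.5,0,0,-0.7,0,0,0,-0.5,0,0,-0.7,0,0,0,-0.5,-0.5,0,-0.5,0,0,0,-0.5,-0.5,0,0,0,0,0,-0.5,-0.5,0,0,0,0,0,-0.5,0,0,0,0,0,0,-0.5,0,0,0,0,0,0,-0.5]'
python3 -c "
from h import *;st()
import cv2
q,_=imaging.read_camera('top');p,_=imaging.read_camera('wrist');out=np.zeros((600,800,3),np.uint8);out[:360]=cv2.resize(q[200:300,200:480,::-1],(800,360),interpolation=cv2.INTER_CUBIC)
out[360:]=0;out[360:,:320]=cv2.resize(p[:,:,::-1],(320,240));s,_=imaging.read_camera('scene');out[360:,320:]=cv2.resize(s[170:370,120:440,::-1],(480,240))
cv2.imwrite('pics/t6.png',out)"
```

```text
clock: 20.67
ee_pos: [0.4816, -0.2848, 0.0431]
ee_rot: [0.777, 0.63, -0.0, -0.0]
contact_force: [0.3, 1.1, -0.8]
grip_width: 0.044
grip_force: 0.0
t 20.67 jig x -0.4197 y 0.0002 z 0.0431 yaw 78.11 F along 1.10 lat -0.06 z -0.84 grip 0.0 [-0.02 -0.03  0.  ]
clock: 21.83
ee_pos: [0.469, -0.344, 0.1838]
ee_rot: [0.777, 0.629, 0.0, 0.0]
contact_force: [-0.1, 0.3, 0.3]
grip_width: 0.0663
grip_force: 0.0
t 21.83 jig x -0.4802 y 0.0004 z 0.1838 yaw 78.02 F along 0.23 lat 0.16 z 0.31 grip 0.0 [-0.06 -0.06 -0.  ]
```

View pics/t6.png

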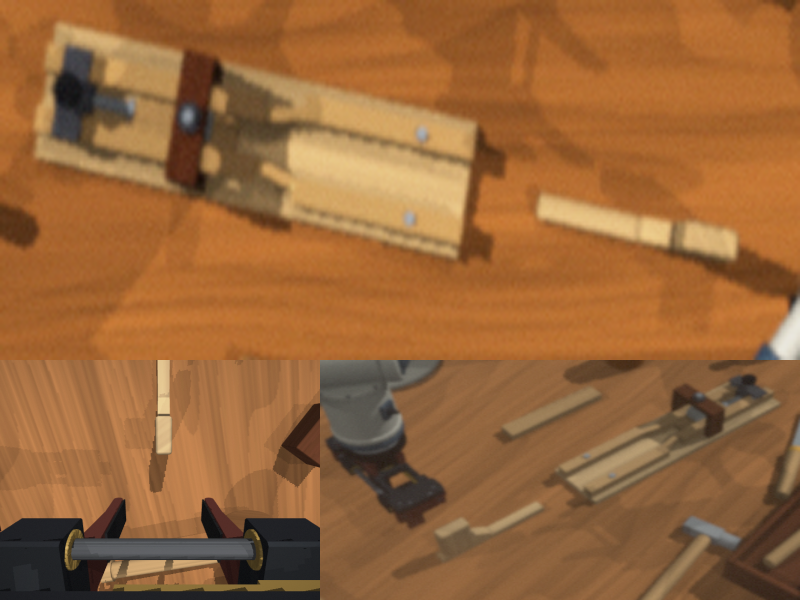

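The stick lies flat on the bench about 65 mm clear of the jig. The slat is still against the bolt and the bystanders are untouched.

```bash
python3 -c "
from bench import job;print(job.close_job())"
```

```text
the job is handed in; nothing more can be done
None
```

I handed the job in at about 22 s with no verdict returned: the slat was pressed on the bolt (about 10.5 N total, an estimated 6–7 N on the bolt) and still looked seated in the last picture, and the stick lies flat on the bench clear of the jig.

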